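# Seat the embossing block on its register pin and hold it pressed

### The job

Pick up the aluminium embossing block, bring it over the sprung bed of the green proofing jig, square with the bed, and slide it over the register pin until the blind hole in its underside drops on. Then press it down until the bed reaches its stop, and finish while the gripper is still holding it pressed fully down. Leave the other things on the table where they are.

Things in the scene. Friction and masses are not known exactly. Their poses are not given: they have to be found in the camera images.
- block_mid (a point): Middle of the loose embossing block, 35 mm above its underside, z up: an aluminium slab 90 (x) x 70 (y) x 30 mm with an upright wooden grip centred on top, 60 long (x), 18 thick (y), 40 mm high; 70 mm high in all, 0.34 to 0.62 kg. It starts flat on the table, slab down.
- block_hole (a point): Mouth of the blind round hole in the centre of the block's underside, out of sight: 15 mm across, 24 mm deep. The block may go on either way round.
- bed_top (a point): Centre of the top face of the jig's sprung bed, 40 mm above the table at rest, z up: an aluminium plate 124 (x) x 100 mm (y) with a white sheet and a short black slot along x through its centre. It moves straight down on springs. A block on the pin rests flat on the bed and goes down with it.
- slot_mid (a point): Fixed point of the jig (green base 170 x 140 x 20 mm) above the slot's middle, 50 mm above the table, level with the top of the brass register pin; axes as the bed's. The upright pin is 12 mm across, its top 4 mm tapering to 6 mm. It is fixed anywhere from x = -8 to +8 mm of this point, y = 0, unreported: look for it first, or feel for it. A block not yet on it rides on its top.
- press_bed (a joint): How far the sprung bed is pressed down, in m: 0 at rest, 0.008 at its stop. It yields at about 9 N and takes about 17 N at the stop, the block's own weight (3 to 6 N) included; the block alone does not press it.
- tub_black: Bystander, to be left alone: low black ink tub with a blue lid, 110 x 85 x 50 mm; origin at the middle of its underside.
- tub_red: Bystander, to be left alone: red ink tub with a blue lid, 90 x 75 x 50 mm; origin at the middle of its underside.
- dish: Bystander, to be left alone: shallow yellow plastic dish, 110 x 90 x 22 mm; origin at the middle of its underside.
- needle: Bystander, to be left alone: etching tool lying flat: dark wooden handle (26 mm thick) and thin steel point, 160 mm long along its x axis; origin at the middle of its underside.
- jar: Bystander, to be left alone: glass jar with black cap, 60 mm across, 80 mm high; origin at the middle of its underside.
- brayer: Bystander, to be left alone: hand ink roller lying flat: black rubber roller 100 mm wide, 40 mm thick, light wooden handle; about 190 mm long along x; origin on the table under the front end of its handle.
- weight: Bystander, to be left alone: brass cylinder weight, 48 mm across, 35 mm high; origin at the middle of its underside.
There are look-alikes about, which are no part of the job. Leave any orange or turquoise look-alike of the part that bears block_mid alone.

How it is judged:
By the outcome, as a careful person would: the job done as asked, in the order asked, and still so for the second after the job is handed in, while the arm keeps its last pose, push and grip.
It also fails if it takes over 48 s, if anything falls off the work surface, if the arm or the gripper's body presses on something with over 40 N, if the wrist force passes 120 N, or if a joint passes its speed limit or range.

### The arm

A 6-joint arm with a two-finger parallel gripper is mounted at the origin on the work surface. World frame = base frame: x ahead of the robot, y to its left, z up, the work surface at z = 0. Lengths are in m, angles in rad, forces in N, time in s.
With the tool pointing down it reaches from about 0.325 to 0.9 m from the base axis. Payload 6.1 kg.
Tool frame: the origin (TCP) lies midway between the tips of the shut fingers; the grasp point (between the pads) lies 19 mm behind it; x points along the fingers, y is the direction in which the jaws open and shut, and the axes are right-handed (so a half turn about x gives the same grasp; the last joint's range is limited). The gripper opens to 85 mm and grips with 20 to 120 N. Pads are 22 mm wide; open, the fingers measure 114 mm over their backs; the gripper's body (76 mm by 85 mm) begins 54 mm behind the grasp point. The pads swing forward as they close: fully open they stand 13 mm farther back than shut.
Start: joints at [1.079, 0.22, 1.526, -0, 1.395, -0.126], TCP at [0.224, 0.584, 0.231] pointing down, gripper open.
Joint ranges: [-2.98, 2.98], [-0.91, 2.08], [0.09, 2.57], [-1.24, 4.39], [0.2, 2.65], [-2.68, 2.68]. Speed limits (rad/s): [2.57, 2.57, 3.01, 3.14, 3.14, 3.14].

### API

Orientations are given as [roll, pitch, yaw] about the fixed x, y, z axes, in that order (R = Rz(yaw) Ry(pitch) Rx(roll)).
In Python, from plant import movep, move_l, set_joints, gripper_to, hold, inverse_kinematics, observe, get_image, get_calibration, Unreachable, job_done gives the robot as it stands. Calls block until the motion is done:
- movep(position, orientation): joint-space move of the TCP to a pose.
- move_l(position, feed=0.15, rotation=None, max_force=None): straight line of the TCP; rotation=None keeps the orientation; feed is the mean speed in m/s. With max_force (N) it stops when the force on the tool has changed by that much, and returns True; else False.
- set_joints(angles): joint-space move.
- gripper_to(opening, f_grip=None): finger opening in m; f_grip is the grip in N (None keeps the last); returns when the fingers have stopped.
- hold(seconds).
- inverse_kinematics(position, orientation): joint angles nearest the present ones, or None.
- observe(): the state.
- get_image(name): name is "side" or "top"; returns (picture, depth): 384x512x3 uint8, red, green, blue; 384x512 float32, m along the optical axis (not along the pixel's ray), 0 where there is no reading.
- get_calibration(name): a dict with "intrinsics" (3x3 intrinsics, pixels), "dist_coeffs" ([k1, k2, p1, p2, k3] as OpenCV has them; the pictures are not rectified), "world_from_camera" (4x4, takes a point from camera to world coordinates). Camera axes: x right, y down, z forward; pixel columns grow to the right and rows downward; lengths in m; the calibration is good to about 2 mm. A picture is of the moment at which its call begins. get_calibration takes no time and is no camera call.
A pose or a line that the arm cannot do raises Unreachable and nothing moves.
- job_done(): hands the job in, once; it reports no verdict.
The state is a dict: "time_s": time; "q": joint angles; "joint_velocities": joint speeds; "joint_torque": joint torques, N m; "eef_pos": TCP position; "tcp_rot": TCP orientation; "ft_force": force on the tool from outside, world axes, zero at the start; "torque": the same for the moment, N m; "opening": finger opening in m.
Only numpy, scipy, OpenCV 4.12 (cv2) and the standard library are available. Lean on these libraries where they do the work, as an engineer would, in place of code of your own. Each camera call takes 0.05 s, during which the arm holds its last target.

## Working session

There is one attempt and no reset: what is moved stays moved. The work goes in short steps, each a Python script; the robot and the scene stay as the last script left them, time stands still between calls to the robot, and variables do not carry over. Pictures are saved under pics/ and viewed, and the job is handed in when it is done.

```bash
mkdir -p pics; ls; python3 - <<'E'
from plant import *
import cv2,numpy as np
for n in("side","top"):
    im,d=get_image(n); np.savez(f"pics/{n}0.npz",im=im,d=d)
    cv2.imwrite(f"pics/{n}0.png",im[:,:,::-1])
    c=get_calibration(n); print(n,c)
o=observe();print(o)
E
```

```text
pics
side {'intrinsics': array([[360.91791191,   0.        , 258.1151802 ],
       [  0.        , 360.91791191, 190.57355397],
       [  0.        ,   0.        ,   1.        ]]), 'dist_coeffs': array([-0.11189482,  0.        ,  0.        ,  0.        ,  0.        ]), 'world_from_camera': array([[ 0.83229143, -0.32191948,  0.45128575,  0.09102553],
       [-0.55433706, -0.48507181,  0.67632519, -0.72698649],
       [ 0.00118374, -0.81306407, -0.58217301,  0.69512409],
       [ 0.        ,  0.        ,  0.        ,  1.        ]])}
top {'intrinsics': array([[378.16034095,   0.        , 257.45928974],
       [  0.        , 378.16034095, 191.50323178],
       [  0.        ,   0.        ,   1.        ]]), 'dist_coeffs': array([0.00720101, 0.        , 0.        , 0.        , 0.        ]), 'world_from_camera': array([[-0.13807296, -0.96598249,  0.21866339,  0.34149132],
       [-0.9904088 ,  0.13580653, -0.02543609,  0.00573832],
       [-0.0051251 , -0.22007818, -0.97546877,  1.11057397],
       [ 0.        ,  0.        ,  0.        ,  1.        ]])}
{'time_s': 0.1, 'q': array([ 1.07888213e+00,  2.21150774e-01,  1.52749916e+00, -1.01814126e-05,
        1.39469115e+00, -1.26079717e-01]), 'joint_velocities': array([ 0.00220172, -0.00126786, -0.0024889 ,  0.00093142,  0.001111  ,
        0.0015348 ]), 'joint_torque': array([ 5.46011852e-04, -4.98249292e+01, -3.90541828e+01, -3.33646512e-04,
        5.84933165e-03, -1.66833536e-05]), 'eef_pos': array([0.22331708, 0.58316104, 0.23030515]), 'tcp_rot': array([-1.69114481,  1.56904786, -2.05697751]), 'ft_force': array([-0.37876454,  0.18234138, -0.17549266]), 'torque': array([-0.06774582, -0.04268415, -0.04554331]), 'opening': 0.08507673758365171}
```

View pics/side0.png

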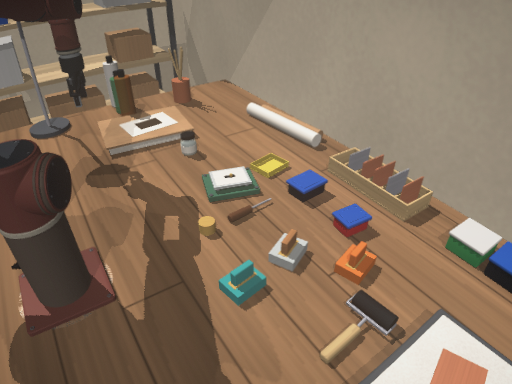

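View pics/top0.png

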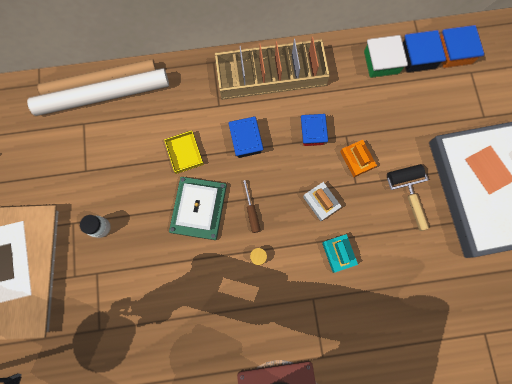

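The aluminium block with its wooden grip is at about (323,201) in the top view and (288,249) in the side view. The jig is at about (198,207) and (231,182). The orange and turquoise look-alikes stand at top (359,158) and (341,252). Next I'll zoom in on the block and jig.

```bash
cat > h.py <<'E'
import numpy as np,cv2
from plant import get_calibration
C={n:get_calibration(n) for n in("side","top")}
def rays(n,px):
    c=C[n]; p=cv2.undistortPoints(np.float64(px).reshape(-1,1,2),c["intrinsics"],c["dist_coeffs"]).reshape(-1,2)
    T=c["world_from_camera"]; d=np.c_[p,np.ones(len(p))]@T[:3,:3].T
    return T[:3,3],d
def onplane(n,px,z):
    o,d=rays(n,px); return o+d*((z-o[2])/d[:,2])[:,None]
def proj(n,P):
    c=C[n];T=np.linalg.inv(c["world_from_camera"])
    return cv2.projectPoints(np.float64(P).reshape(-1,1,3),cv2.Rodrigues(T[:3,:3])[0],T[:3,3],c["intrinsics"],c["dist_coeffs"])[0].reshape(-1,2)
def tri(p1,p2):
    o1,d1=rays("top",[p1]);o2,d2=rays("side",[p2]);A=np.c_[d1[0],-d2[0]]
    s=np.linalg.lstsq(A,o2-o1,rcond=None)[0];a=o1+s[0]*d1[0];b=o2+s[1]*d2[0]
    return (a+b)/2,np.linalg.norm(a-b)
def crop(im,x,y,w,h,s,fn): cv2.imwrite(fn,cv2.resize(im[y:y+h,x:x+w,::-1],None,fx=s,fy=s,interpolation=cv2.INTER_CUBIC))
E
python3 - <<'E'
from h import *
t=np.load("pics/top0.npz");s=np.load("pics/side0.npz")
a=lambda im,x,y,w,h,k:cv2.resize(im[y:y+h,x:x+w,::-1],None,fx=k,fy=k,interpolation=cv2.INTER_CUBIC)
m=np.vstack([np.hstack([a(t["im"],165,172,65,70,5),a(t["im"],290,167,65,70,5)]),np.hstack([a(s["im"],198,158,65,50,5),a(s["im"],257,223,65,50,5)])])
print(m.shape);cv2.imwrite("pics/z0.png",m)
E
```

```text
(600, 650, 3)
```

View pics/z0.png

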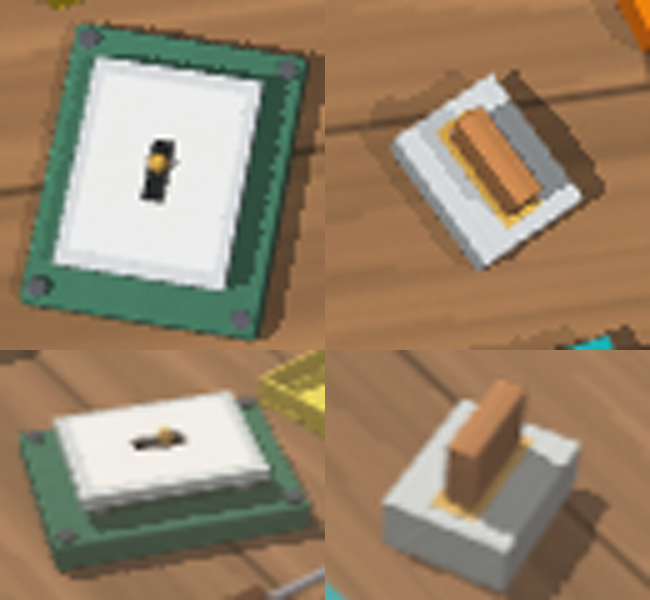

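The top zoom shows the pin's brass head at pixel about (196.4,204.4), off-centre in the slot towards robot-forward. The side zoom shows the grip top and slab faces clearly.

```bash
python3 - <<'E'
from h import *
t=np.load("pics/top0.npz");s=np.load("pics/side0.npz")
def quad(m):
    cs,_=cv2.findContours(m.astype(np.uint8),cv2.RETR_EXTERNAL,cv2.CHAIN_APPROX_NONE);c=max(cs,key=cv2.contourArea)
    return c
def win(m,x,y,w,h):
    o=np.zeros_like(m);o[y:y+h,x:x+w]=m[y:y+h,x:x+w];return o
def rect(n,c,z):
    P=onplane(n,c.reshape(-1,2).astype(float),z)
    r=cv2.minAreaRect((P[:,:2]*1000).astype(np.float32));return r
for n,D,wj in(("top",t,(165,172,65,70)),("side",s,(198,158,65,50))):
    hsv=cv2.cvtColor(D["im"],cv2.COLOR_RGB2HSV).astype(int);H,S,V=[hsv[...,i] for i in range(3)]
    m=win((S<40)&(V>150),*wj);print(n,"bed",rect(n,quad(m),.04))
    m=win((H>40)&(H<95)&(S>60),*wj);print(n,"green",rect(n,quad(m),.02))
    m=win((H>12)&(H<30)&(S>120)&(V>110),*((185,195,22,22) if n=="top" else (220,172,20,18)))
    y,x=np.nonzero(m);print("pin px",x.mean(),y.mean(),len(x),"on z=.05",onplane(n,[[x.mean(),y.mean()]],.05))
    print("depth",D["d"][y,x])
    pin=(x.mean(),y.mean())
    if n=="top":tp=pin
    else:print(tri(tp,pin))
hsv=cv2.cvtColor(t["im"],cv2.COLOR_RGB2HSV)
print(hsv[185:215:2,308:340:2,1]);print(hsv[185:215:2,308:340:2,2]);print(hsv[185:215:2,308:340:2,0])
E
```

```text
top bed ((564.0885620117188, 158.24606323242188), (99.06780242919922, 123.45759582519531), 72.90213775634766)
top green ((563.1421508789062, 157.39671325683594), (140.00697326660156, 169.9238739013672), 73.056884765625)
pin px 196.0 204.2 10 on z=.05 [[0.56685492 0.15699478 0.05      ]]
depth [1.0799966 1.0800798 1.083132  1.0810226 1.079144  1.080716  1.0847495
 1.0843729 1.0821432 1.0883927]
side bed ((564.7743530273438, 154.66909790039062), (99.60049438476562, 125.06360626220703), 72.17010498046875)
side green ((557.791259765625, 151.66683959960938), (127.1484375, 156.38157653808594), 72.49639129638672)
pin px 230.25 175.0 4 on z=.05 [[0.56368107 0.14564969 0.05      ]]
depth [1.1847875 1.1876708 1.1878482 1.1902033]
(array([0.56949651, 0.15799135, 0.04099351]), np.float64(0.0015497777756986058))
[[128 125 129 128 120   6   6   8   7  66 122 120 130 130 128 129]
 [128 126 125  40   6   6   6   5   6   9 117 115 117 120 125 128]
 [125 117   8   9   3 158 156  40   7   9   7 120 121 120 125 129]
 [ 36   9  10  84 155 154 154 156   9   9   9  49 123 122 121 128]
 [  6   8  85 163 145
[... 2028 characters left out ...]
 105 105 102  14  14  15  14]
 [102 103 105  20  14  14  13  14  14  13 105 100 102  14  14  14]
 [ 96  98 100  90  20  14  14  14  14  14  14 108  96  96  14  14]
 [ 96 102 102  94  20  18  14  14  14  14  14  96 100 100  14  14]
 [100 102 105 101  96  20  14  14  14  14  14  14  98  96 102  14]
 [102  94 105  98  99  96  20  14  14  14  14  14  13 102  96 105]
 [ 13  96  96 102 102 107 102  19  14  13  14  14  13 100 105  96]
 [ 14  14 100  96 108  98  96  20  18  14  14  14  19  96  90  95]
 [ 14  14 100 100  96 102 102 105  20  14  18  20 102 102  95  13]
 [ 13  14  14  98 102  96  96 100 100  20  21 105 102 100  14  14]
 [ 13  14  13  14 102 102 102 105  96 108 102  96  14  14  14  14]]
```

```bash
python3 - <<'E'
from h import *
t=np.load("pics/top0.npz");s=np.load("pics/side0.npz")
def big(m):
    cs,_=cv2.findContours(m.astype(np.uint8),cv2.RETR_EXTERNAL,cv2.CHAIN_APPROX_NONE);return max(cs,key=cv2.contourArea).reshape(-1,2).astype(float)
def win(m,x,y,w,h):
    o=np.zeros_like(m);o[y:y+h,x:x+w]=m[y:y+h,x:x+w];return o
def rect(n,c,z): return cv2.minAreaRect((onplane(n,c,z)[:,:2]*1000).astype(np.float32))
for n,D,w in(("top",t,(297,175,50,50)),("side",s,(265,224,50,50))):
    hsv=cv2.cvtColor(D["im"],cv2.COLOR_RGB2HSV).astype(int);H,S,V=[hsv[...,i] for i in range(3)]
    m=win((S<45)&(V>80),*w); print(n,"slab",rect(n,big(m),.03))
    if n=="top":
        m=win((H<=16)&(S>140)&(V>180),*w);c=big(m);print("grip",rect(n,c,.07),len(c))
        yy,xx=np.nonzero(m);print(onplane(n,[[xx.mean(),yy.mean()]],.07), D["d"][yy,xx].mean(),C["top"]["world_from_camera"])
    # depth cloud
    d=D["d"];v,u=np.mgrid[w[1]:w[1]+w[3],w[0]:w[0]+w[2]];u=u.ravel();v=v.ravel();z=d[v,u]
    o,r=rays(n,np.c_[u,v]);P=o+r*z[:,None]
    for lo,hi in((.022,.038),(.06,.08)):
        k=(P[:,2]>lo)&(P[:,2]<hi);q=P[k];print(lo,k.sum(),q.mean(0),cv2.minAreaRect((q[:,:2]*1000).astype(np.float32)))
E
```

```text
top slab ((530.378173828125, -203.40098571777344), (91.46890258789062, 76.03692626953125), 25.871183395385742)
grip ((530.9118041992188, -204.84841918945312), (55.85997009277344, 15.223112106323242), 25.877079010009766) 38
[[ 0.53110019 -0.20484014  0.07      ]] 1.0518134 [[-0.13807296 -0.96598249  0.21866339  0.34149132]
 [-0.9904088   0.13580653 -0.02543609  0.00573832]
 [-0.0051251  -0.22007818 -0.97546877  1.11057397]
 [ 0.          0.          0.          1.        ]]
0.022 563 [ 0.52943992 -0.20334935  0.03014015] ((531.8621215820312, -205.93405151367188), (89.9114761352539, 71.85736846923828), 26.38749885559082)
0.06 144 [ 0.53094851 -0.20447343  0.06939095] ((531.1651000976562, -205.31321716308594), (59.04096984863281, 17.96323013305664), 26.43781089782715)
side slab ((523.2474365234375, -217.5839385986328), (115.46744537353516, 79.88243103027344), 26.131929397583008)
0.022 543 [ 0.52561863 -0.21642488  0.02910692] ((530.699462890625, -208.13137817382812), (94.5671157836914, 69.65060424804688), 26.096952438354492)
0.06 143 [ 0.52970778 -0.21204483  0.0681113 ] ((532.2646484375, -209.24517822265625), (60.325157165527344, 17.623689651489258), 26.621402740478516)
```

```bash
cat >> h.py <<'E'
from scipy.spatial.transform import Rotation as Ro
def rpy(yaw,flip=1):
    x=np.array([0,0,-1.]);y=flip*np.array([-np.sin(yaw),np.cos(yaw),0]);
    return Ro.from_matrix(np.c_[x,y,np.cross(x,y)]).as_euler('xyz')
def toyaw(e,flip=1):
    y=flip*Ro.from_euler('xyz',e).as_matrix()[:,1];return np.degrees(np.arctan2(-y[0],y[1]))
E
python3 - <<'E'
from plant import *
from h import *
o=observe();R=Ro.from_euler('xyz',o["tcp_rot"]).as_matrix();print(R.round(3))
for f in(1,-1):
    print(f,inverse_kinematics([.5315,-.207,.16],rpy(np.radians(26.3),f)),inverse_kinematics([.5315,-.207,.036],rpy(np.radians(26.3),f)))
    for y in(-17,163):print(y,inverse_kinematics([.5672,.1555,.10],rpy(np.radians(y),f)))
E
```

```text
[[-0.001  0.358  0.934]
 [-0.002  0.934 -0.358]
 [-1.    -0.002 -0.   ]]
1 [-0.50963165  0.15224948  1.7425446   0.          1.24679857 -2.53944957] [-0.50963165  0.31314571  1.81183318  0.          1.01661377 -2.53944957]
-17 [ 1.33534137e-01  2.61032050e-01  1.73746905e+00 -4.44089210e-16
  1.14309155e+00 -1.14055622e+00]
163 [ 1.33534137e-01  2.61032050e-01  1.73746905e+00 -4.44089210e-16
  1.14309155e+00  2.00103644e+00]
-1 [-0.50963165  0.15224948  1.7425446   0.          1.24679857  0.60214309] [-0.50963165  0.31314571  1.81183318  0.          1.01661377  0.60214309]
-17 [ 1.33534137e-01  2.61032050e-01  1.73746905e+00 -4.44089210e-16
  1.14309155e+00  2.00103644e+00]
163 [ 1.33534137e-01  2.61032050e-01  1.73746905e+00 -4.44089210e-16
  1.14309155e+00 -1.14055622e+00]<sys>:0: UserWarning: Gimbal lock detected. Setting third angle to zero since it is not possible to uniquely determine all angles.
```

```bash
python3 -W ignore - <<'E'
from plant import *
from h import *
e=rpy(np.radians(26.3),-1);p=np.array([.5312,-.2065,0])
movep(p+[0,0,.17],e)
print(observe()["eef_pos"],observe()["time_s"])
r=move_l(p+[0,0,.09],feed=.15)
r=move_l(p+[0,0,.037],feed=.06,max_force=8)
o=observe();print(r,o["eef_pos"],o["ft_force"],o["time_s"])
im,d=get_image("top");i2,_=get_image("side")
a=lambda im,x,y,w,h,k:cv2.resize(im[y:y+h,x:x+w,::-1],None,fx=k,fy=k,interpolation=cv2.INTER_CUBIC)
cv2.imwrite("pics/g1.png",np.hstack([a(im,280,150,95,110,4),a(i2,240,180,95,110,4)]))
E
```

```text
[ 0.53152861 -0.20578607  0.1700574 ] 3.0833
False [ 0.53157757 -0.20670833  0.03740317] [0.03570334 0.89986261 0.11850468] 4.8
```

View pics/g1.png

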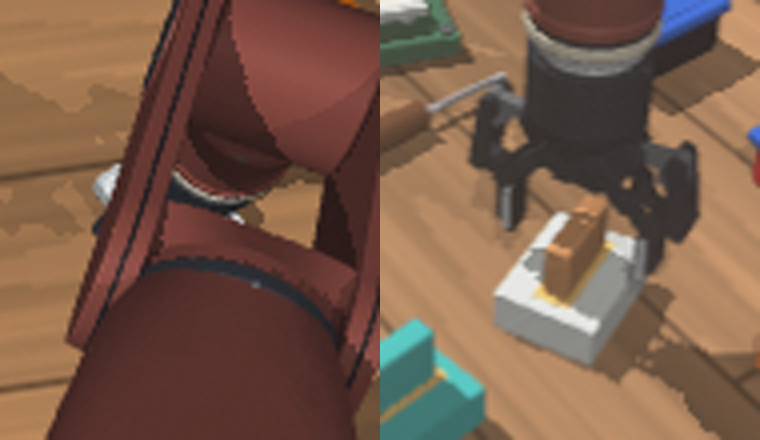

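The side view shows the open fingers on either side of the grip, and the top view is blocked by the arm. I'll close the fingers, lift, and check the weight.

```bash
python3 -W ignore - <<'E'
from plant import *
from h import *
f0=observe()["ft_force"]
gripper_to(0.0,f_grip=70)
o=observe();print(o["opening"],o["eef_pos"],o["ft_force"],o["time_s"])
p=o["eef_pos"].copy();p[2]=.15
move_l(p,feed=.12);hold(.2)
o=observe();print(o["opening"],o["eef_pos"],o["ft_force"]-f0,o["torque"],o["time_s"],toyaw(o["tcp_rot"],-1))
e=rpy(np.radians(-17.0),-1)
movep([.5675,.1558,.15],e);hold(.2)
o=observe();print(o["opening"],o["eef_pos"],o["ft_force"]-f0,o["time_s"],toyaw(o["tcp_rot"],-1))
for n in("top","side"):
    im,d=get_image(n);np.savez(f"pics/{n}2.npz",im=im,d=d);cv2.imwrite(f"pics/{n}2.png",im[:,:,::-1])
    if n=="side":crop(im,180,90,120,120,5,"pics/s2.png")
E
```

```text
0.017102914267345202 [ 0.53116111 -0.20641564  0.0370846 ] [-0.54351615  1.21373176  2.85888469] 5.525
0.016898436655591997 [ 0.53063386 -0.20612588  0.14898264] [-1.22092603  1.03671551 -2.5685253 ] [-0.01268653  0.01686344 -0.03451627] 6.8167 26.301632171822597
0.016928487358956763 [0.56779413 0.15476987 0.1500109 ] [-0.07920716  0.41436472 -1.64340638] 8.3833 -17.078776293130783
```

View pics/s2.png

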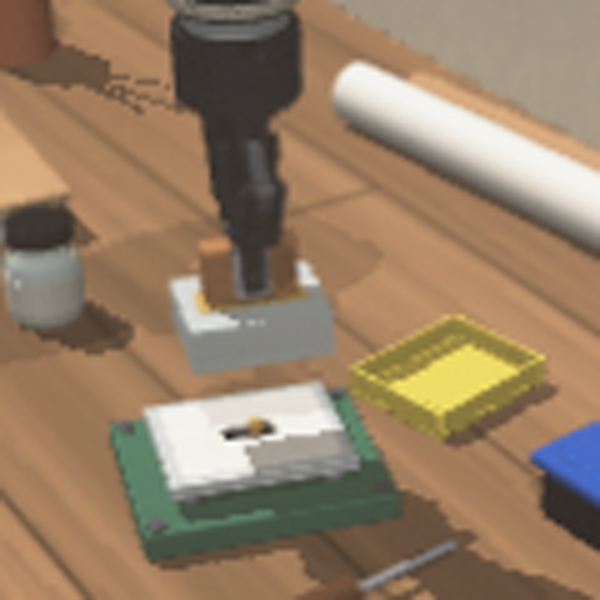

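View pics/top2.png

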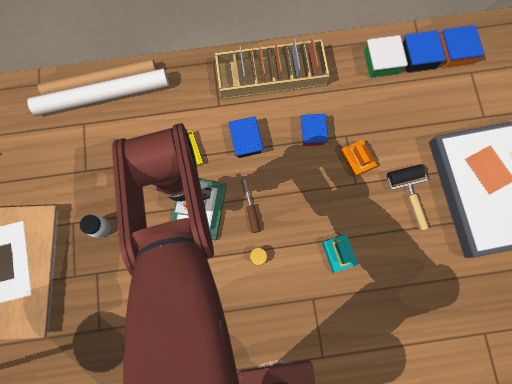

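Side crop (5×, offset 180,90): the held block hangs upright above the jig. Its front slab face runs from (193,372) to (332,352) and the pin head is at about (256,424). The arm blocks the top view of the block, so I'll measure block against bed in the side view.

```bash
python3 -W ignore - <<'E'
from plant import *
from h import *
F=[];
s=np.load("pics/side2.npz");im=s["im"];d=s["d"]
hsv=cv2.cvtColor(im,cv2.COLOR_RGB2HSV).astype(int);H,S,V=[hsv[...,i] for i in range(3)]
def fit(m,lo,hi,z0=None):
    v,u=np.nonzero(m);o,r=rays("side",np.c_[u,v]);P=o+r*d[v,u][:,None];k=(P[:,2]>lo)&(P[:,2]<hi);q=P[k]
    return len(q),q[:,2].mean(),cv2.minAreaRect((q[:,:2]*1000).astype(np.float32))
w=np.zeros(H.shape,bool);w[140:168,210:250]=1
print("block all",fit(w&(S<50)&(V>90),.105,.152))
print("block top",fit(w&(S<50)&(V>90),.136,.152))
g=(w|False)&(S>90)&(H<22)
w2=np.zeros(H.shape,bool);w2[136:155,215:245]=1
print("grip",fit(w2&(S>90)&(H<22),.14,.2))
w3=np.zeros(H.shape,bool);w3[164:192,205:255]=1
print("bed",fit(w3&(S<60)&(V>60),.034,.046))
# corner rays
f=lambda L:(np.array(L)+.5)/5-.5+[180,90]
print(onplane("side",f([(193,372),(332,352)]),.113)); print(onplane("side",f([(186,328),(331,308),(170,285)]),.143))
# pin: brass pixels
w4=np.zeros(H.shape,bool);w4[170:180,224:238]=1
for v in range(171,179):print([tuple(hsv[v,u]) for u in range(226,236)] and [f"{H[v,u]}/{S[v,u]}/{V[v,u]}" for u in range(226,237)])
o=observe();print(o["ft_force"],o["time_s"])
E
```

```text
block all (409, np.float64(0.13330077781544838), ((569.1951293945312, 150.28536987304688), (74.7262954711914, 89.54241943359375), 72.34123992919922))
block top (207, np.float64(0.14182320988542288), ((569.4407348632812, 150.92889404296875), (73.90362548828125, 89.12348937988281), 72.86285400390625))
grip (168, np.float64(0.16281602068612017), ((567.8346557617188, 149.0305938720703), (20.53597640991211, 66.16293334960938), 68.2705078125))
bed (652, np.float64(0.03947713202782951), ((566.513916015625, 155.0225372314453), (108.565673828125, 124.56745910644531), 72.50904846191406))
[[0.51766082 0.13511819 0.113     ]
 [0.60208836 0.10783061 0.113     ]]
[[0.51675314 0.13854486 0.143     ]
 [0.60357046 0.11036235 0.143     ]
 [0.53421323 0.19249076 0.143     ]]
['17/16/230', '17/16/229', '18/17/228', '17/16/228', '19/16/229', '17/16/229', '17/16/229', '19/16/229', '18/17/230', '19/16/230', '18/17/231']
['18/14/229', '19/16/230', '17/16/229', '17/16/229', '19/16/229', '19/16/229', '19/16/229', '18/17/230', '21/14/230', '19/15/231', '18/16/232']
['19/16/229', '18/17/230', '17/16/230', '20/3
[... 155 characters left out ...]
24/193', '18/121/179', '17/79/145', '18/29/150', '22/22/218', '23/8/243', '23/8/243']
['17/24/172', '17/24/172', '17/30/162', '18/76/148', '19/126/152', '18/127/147', '18/113/120', '16/43/77', '18/24/128', '20/21/219', '23/8/243']
['18/32/80', '15/31/81', '18/33/78', '17/86/92', '18/121/129', '18/123/131', '18/95/86', '15/32/79', '18/23/131', '19/22/216', '23/8/243']
['17/28/81', '16/22/126', '17/23/156', '16/24/157', '18/29/150', '18/31/146', '18/26/212', '19/12/241', '18/11/242', '20/9/243', '19/15/234']
['21/11/240', '21/11/240', '19/12/241', '18/11/241', '21/11/241', '19/16/229', '18/25/171', '18/26/179', '18/26/178', '17/26/179', '18/26/174']
[ 0.15190026 -0.3008709  -4.71057641] 8.4833
```

```bash
python3 -W ignore - <<'E'
from plant import *
from h import *
t=np.array([.5687,.1553])
move_l([*t,.10],feed=.1);hold(.3)
o=observe();print(o["eef_pos"],o["ft_force"],toyaw(o["tcp_rot"],-1),o["time_s"])
e=t-o["eef_pos"][:2]
if np.abs(e).max()<.003: move_l([*(t+e),.093],feed=.03)
hold(.3)
o=observe();print(o["eef_pos"],o["ft_force"],o["time_s"])
c=t+e
r=move_l([*c,.080],feed=.015,max_force=6)
o=observe();print(r,o["eef_pos"],o["ft_force"],o["torque"],o["time_s"])
im,_=get_image("side");crop(im,180,90,120,120,5,"pics/s3.png")
E
```

```text
[0.56917468 0.1553802  0.10074158] [ 0.56152445  0.56107159 -3.80893366] -16.99775889092228 9.4333
[0.56835371 0.15523358 0.09314267] [-1.56675260e-03  1.65057427e-01 -3.45367245e+00] 10.1167
False [0.56811245 0.15539767 0.07989397] [-0.54640305  1.82498096 -4.69287028] [0.35178921 0.02180095 0.05485472] 11.1333
```

View pics/s3.png

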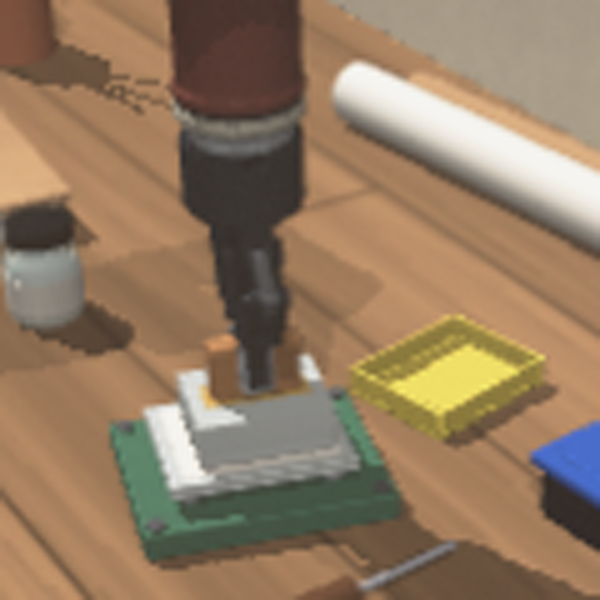

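The block reached TCP z = 0.080, about 7 mm below pin-top height, with no upward push, so the hole is on the pin. There is a light sideways contact in +y. I'll ease that and press in stages.

```bash
python3 -W ignore - <<'E'
from plant import *
from h import *
o=observe();p=o["eef_pos"].copy()
c=np.array([p[0]-.0003,p[1]+.0010])
move_l([*c,.0785],feed=.01);hold(.3)
o=observe();print(o["eef_pos"],o["ft_force"],o["torque"],o["time_s"])
for z in(.0765,.0745,.0725,.0705,.069):
    r=move_l([*c,z],feed=.015,max_force=30);hold(.25)
    o=observe();print(z,r,o["eef_pos"],o["ft_force"].round(1),o["torque"].round(2),round(o["opening"],5),o["time_s"])
    if r:break
E
```

```text
[0.56786482 0.15634845 0.07855166] [ 0.66660008 -0.64246512 -3.73731255] [ 0.04661192 -0.00816642 -0.00686234] 11.8333
0.0765 False [0.56831909 0.15652114 0.07710405] [-0.3  0.2  2.8] [-0.07  0.11  0.04] 0.01699 12.3667
0.0745 False [0.56838068 0.15654887 0.07553649] [-1.2 -0.   7.1] [-0.14  0.38 -0.03] 0.0173 12.9
0.0725 False [0.56840148 0.15655371 0.07380861] [-3.   0.9  8.2] [-0.16  0.51 -0.04] 0.01701 13.4333
0.0705 False [0.56841174 0.1565484  0.07205812] [-4.2 -0.6 10.8] [-0.22  0.7   0.03] 0.01708 13.9667
0.069 False [0.56844092 0.15656658 0.07077108] [-3.6 -1.3 11.5] [-0.21  0.78 -0.  ] 0.01679 14.4667
```

```bash
python3 -W ignore - <<'E'
from plant import *
from h import *
c=[.5680,.1565]
for z in(.068,.067,.066,.065,.064,.063,.062,.061,.060):
    r=move_l([*c,z],feed=.01,max_force=20);hold(.25)
    f=np.mean([observe()["ft_force"]for _ in range(1)],0);o=observe()
    print(z,r,o["eef_pos"].round(5),o["ft_force"].round(1),o["torque"].round(2),round(o["opening"],5),o["time_s"])
    if o["ft_force"][2]>22:break
im,d=get_image("side");np.savez("pics/side4.npz",im=im,d=d);crop(im,180,90,120,120,5,"pics/s4.png")
E
```

```text
0.068 False [0.56842 0.15657 0.06979] [-5.2  0.  12.6] [-0.25  0.94 -0.01] 0.01704 14.9667
0.067 False [0.56845 0.15657 0.06904] [-5.7 -0.2 13.5] [-0.32  1.07 -0.02] 0.01717 15.4667
0.066 False [0.56848 0.15656 0.06898] [-8.6 -1.6 21.1] [-0.46  1.62 -0.04] 0.01746 15.9667
0.065 False [0.56859 0.1566  0.06899] [-12.2  -1.9  26.3] [-0.53  2.17 -0.05] 0.01732 16.4667
```

View pics/s4.png

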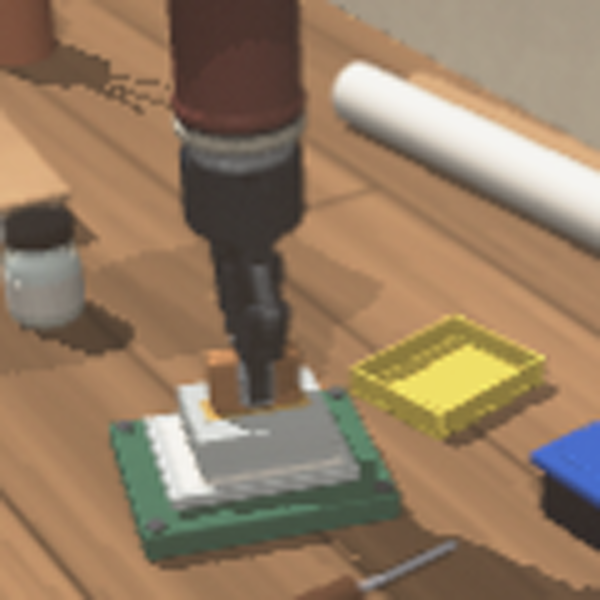

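The bed is at its stop: TCP z holds at 0.0690 while force climbs to about 26 N, after about 8.1 mm of travel from bed contact. The side crop shows the block flat and square on the bed. Next I'll ease the sideways load, then check tilt.

```bash
python3 -W ignore - <<'E'
from plant import *
from h import *
def rep():
    o=observe();R=Ro.from_euler('xyz',o["tcp_rot"]).as_matrix();print(o["eef_pos"].round(5),o["ft_force"].round(1),o["torque"].round(2),"xaxis",R[:,0].round(4),"yaw",toyaw(o["tcp_rot"],-1),o["time_s"])
rep()
move_l([.5672,.1563,.065],feed=.01,rotation=rpy(np.radians(-17),-1));hold(.3);rep()
im,d=get_image("side")
v,u=np.mgrid[160:190,205:255];u=u.ravel();v=v.ravel();o,r=rays("side",np.c_[u,v]);P=o+r*d[v,u][:,None]
hs=cv2.cvtColor(im,cv2.COLOR_RGB2HSV)[v,u].astype(int);k=(hs[:,1]<60)&(hs[:,2]>60)
for lo,hi in((.026,.038),(.053,.07)):
    q=P[k&(P[:,2]>lo)&(P[:,2]<hi)];A=np.c_[q[:,:2]-q[:,:2].mean(0),np.ones(len(q))];print(len(q),"median z",np.median(q[:,2]),"plane",np.linalg.lstsq(A,q[:,2],rcond=None)[0],cv2.minAreaRect((q[:,:2]*1000).astype(np.float32)))
E
```

```text
[0.56856 0.15659 0.06896] [-12.5  -2.7  27.3] [-0.58  2.18 -0.11] xaxis [ 8.e-04 -3.e-04 -1.e+00] yaw -16.97852186069461 16.5167
[0.56853 0.15657 0.069  ] [-9.1 -0.5 24.1] [-0.42  1.75 -0.04] xaxis [ 2.5e-03  2.0e-04 -1.0e+00] yaw -16.979770194700933 17.0667
306 median z 0.03129827771658755 plane [0.00326794 0.00284531 0.03157238] ((566.033203125, 154.24368286132812), (102.88294982910156, 125.11547088623047), 72.34259033203125)
220 median z 0.06073994762673279 plane [0.02020277 0.04166403 0.06019427] ((570.7337036132812, 151.92428588867188), (74.10334014892578, 90.78307342529297), 71.82763671875)
```

```bash
python3 -W ignore - <<'E'
from plant import *
hold(.3);o=observe();print(o["eef_pos"],o["ft_force"],o["opening"],o["time_s"]);job_done()
E
```

```text
[0.5685116  0.15655857 0.0689654 ] [-9.18738791 -0.75542276 23.85423496] 0.01744622136443514 17.4167
the job is handed in; nothing more can be done
```

I gripped the aluminium block by its wooden grip, lowered it square with the bed (tool yaw −17.0°) onto the register pin, and pressed the bed to its stop. I handed the job in at 17.4 s with the gripper still holding it down.

I located the pin in the images first, about 4 mm along the slot, so the hole went on during a slow guarded descent and no search slide was needed.

**Last checks:**
- **Bed travel:** the tool stopped dead at z = 0.0690, about 8.1 mm below first bed contact. Vertical force rose sharply there, to about 24–27 N.
- **Depth image:** the bed was level at about 31.5 mm, having read 39.5 mm at rest. That agrees with 8 mm of travel.
- **Block seating:** the slab top read 60–61 mm, against 62 mm expected. The camera read about 1 mm low there before pressing too.

**What disagreed or was left over:**
- The two cameras disagreed by about 3.5 mm in y, so I used their average.
- A side load of about 9 N remained at hand-in.
- The slab's depth fit showed a tilt of 1–2.5°, while the bed and the tool axis read level. I put it down to noise.
- I did not measure the bystanders again at the end. No unexpected contact forces showed up in the readings I took.

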